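# Load a paint tin into the gravity feeder

## Robot

A 6-joint arm with a two-finger parallel gripper is mounted at the origin on the work surface. World frame = base frame: x ahead of the robot, y to its left, z up, the work surface at z = 0. Lengths are in m, angles in rad, forces in N, time in s.
With the tool pointing down it reaches from about 0.3 to 0.85 m from the base axis. Payload 5.4 kg.
Tool frame: the origin (TCP) lies midway between the tips of the shut fingers; the grasp point (between the pads) lies 19 mm behind it (env.pinch_z is the distance from the TCP to the grasp point, in m); z points along the fingers, y is the line along which they close (so a half turn about z gives the same grasp; the last joint's range is limited). The gripper opens to 85 mm and grips with 20 to 120 N. Pads are 22 mm wide; open, the fingers measure 114 mm over their backs; the gripper's body (76 mm by 85 mm) begins 54 mm behind the grasp point. The pads swing forward as they close: fully open they stand 13 mm farther back than shut.
Start: joints at [1.139, 0.158, 1.597, -0, 1.386, -0.21], TCP at [0.127, 0.561, 0.231] pointing down, gripper open.
Joint ranges: [-2.91, 2.91], [-0.94, 2.29], [0.18, 2.7], [-1.29, 4.43], [0.17, 2.64], [-3, 3]. Speed limits (rad/s): [2.57, 2.57, 3.14, 3.14, 3.14, 3.14].

## Interface

Orientations are given as a rotation vector (axis times angle).
In Python, from plant import env gives the robot as it stands. Calls block until the motion is done:
- env.move_ptp(position, orientation): joint-space move of the TCP to a pose.
- env.movel(position, rot=None, vel=0.15): straight line of the TCP; rot=None keeps the orientation; vel is the mean speed in m/s.
- env.goto_joints(angles): joint-space move.
- env.gripper_to(opening, f_grip=None): finger opening in m; f_grip is the grip in N (None keeps the last); returns when the fingers have stopped.
- env.hold(seconds).
- env.ik(position, orientation): joint angles nearest the present ones, or None.
- env.get_obs(): the state.
- env.get_image(name): name is "scene" or "top" or "wrist"; returns a dict with "color" (384x512x3 uint8, red, green, blue), "range_z" (384x512 float32, m along the optical axis (not along the pixel's ray), 0 where there is no reading), "camera_matrix" (3x3 intrinsics, pixels), "dist" ([k1, k2, p1, p2, k3] as OpenCV has them; the pictures are not rectified), "eye" and "rotation" of the camera in the world. Camera axes: x right, y down, z forward; pixel columns grow to the right and rows downward; lengths in m; the calibration is good to about 2 mm. A picture is of the moment at which its call begins.
A pose or a line that the arm cannot do raises env.Unreachable and nothing moves.
- env.hand_in(): hands the job in; it is judged then, once.
The state is a dict: "clock": time; "joint_positions": joint angles; "dq": joint speeds; "joint_efforts": joint torques, N m; "eef_pos": TCP position; "tool_rot": TCP orientation; "force": force on the tool from outside, world axes, zero at the start; "moment": the same for the moment, N m; "gripper_width": finger opening in m; "grip_force": force on a finger pad.
Only numpy, scipy, OpenCV 4.12 (cv2) and the standard library are available. Lean on these libraries where they do the work, as an engineer would, in place of code of your own. Each camera call takes 0.05 s, during which the arm holds its last target. There are 200 camera calls.

## Task

Stand the blue-banded paint tin in the wide upper end of the sloped wooden chute and let go of it. Then push it down the sticky lane until it rests against the red sprung stop pad, and lean on it with about 12 newtons for a good second so that it beds against the pad; never ram it (20 newtons on the pad trips the stop). Leave it standing flat on the lane and touching the pad, and leave the red tin, the squeeze bottle and the brush jar as they are.

Things in the scene. Friction and masses are not known exactly. Their poses are not given: they have to be found in the camera images.
- tin_blue: The tin to load: a closed metal paint tin with a blue lid and blue band, diameter 52 mm, height 50 mm, 180 to 320 g. Origin: centre of its underside; z is its axis, up when it stands. It starts standing on the table.
- tin_red: Bystander: the same tin with a red lid and red band, standing on the table. Leave it.
- chute: Chute, 280 x 90 mm, plywood, falls along +x at 15 deg. Origin on the table under its middle; x level, to the low end; z up. With s = distance down the slope from the middle, n = height square to the floor, a centreline point is at x = s cos15 + n sin15, z = 75 mm - s sin15 + n cos15, y = 0. Tacky: a tin does not slide by itself; pushing it takes 0.3 to 2 N, more if the fingers drag down on it.
- load (a point): Centreline point on the lane's floor at s = -95 mm: set the tin's underside here (s = -115 to -60 mm will do). End wall at s = -140 to -130 mm; end wall and side rails are 12 mm high. Between the rails the lane is 70 mm wide down to s = -50 mm, narrows to 55 mm at s = -20 mm and stays so to the open low end at s = 140 mm.
- stop: Escapement stop: fixed gantry over the lane near its low end, frame parallel to the chute's, within 8 mm of it along x. Crossbeam top 46 mm above the floor. Its red pad, 44 mm wide and 34 high, faces up the slope; unpushed, its face is somewhere from s = 65 to 85 mm in this frame (set by a screw, not reported: see or feel it). Springs back 1 mm per 8 N, up to 8 mm, damped.
- squeeze_bottle: Bystander: grey squeeze bottle with a white cap, diameter 44 mm, 130 mm tall, origin under its centre.
- brush_jar: Bystander: white jar of diameter 68 mm holding brushes, 195 mm tall in all, origin under its centre.
Things that resemble listed ones, but are neither listed nor needed, are in the scene too. Of the things that look like the tin_blue, the largest one is meant.

How it is judged:
On the way, in this order (a step that is already met when the one before it is completed fails the run):
1. the blue tin stands on the lane's floor in the wide upper part of the chute, let go (x of tin_blue in the frame of chute between -0.125 and -0.045 m and y of tin_blue in the frame of chute between -0.013 and 0.013 m and angle between tin_blue's own z axis and vertical between 0.18 and 0.34 rad and contact force between tin_blue and chute above 0.3 N and contact force between tin_blue and the fingers below 0.1 N), for 0.2 s.
2. the blue tin is pressed against the stop pad with more than 5 N for 0.4 s (contact force between tin_blue and stop above 5 N), for 0.4 s.
At the end, for the whole second after the job is handed in: The blue tin stands flat on the lane (axis 10 to 19 degrees from vertical, the slope being 15; within 4 mm of the lane's centreline), at rest, let go, and touching the stop pad (contact force above 0.2 N; its own weight on the slope gives more) (contact force between tin_blue and stop above 0.2 N and y of tin_blue in the frame of chute between -0.004 and 0.004 m and z of tin_blue in the frame of chute below 0.085 m and angle between tin_blue's own z axis and vertical between 0.18 and 0.34 rad and linear speed of tin_blue below 0.01 m/s).
It fails at once if the stop is tripped: more than 20 N between the blue tin and the pad, or the robot itself pushes the stop with more than 2 N (contact force between tin_blue and stop above 20 N or contact force between any of the arm, the fingers and stop above 2 N).
It fails at once if a bystander is moved by more than 15 mm or tipped (distance of any of tin_red, squeeze_bottle, brush_jar from where it was at the start of the episode above 0.015 m or angle between any of tin_red, squeeze_bottle, brush_jar's own z axis and vertical above 0.3 rad).
It also fails if it takes over 64 s, if anything falls off the work surface, if the arm or the gripper's body presses on something with over 40 N, if the wrist force passes 120 N, or if a joint passes its speed limit or range.

## Working session

There is one attempt and no reset: what is moved stays moved. The work goes in short steps, each a Python script; the robot and the scene stay as the last script left them, time stands still between calls to the robot, and variables do not carry over. Pictures are saved under pics/ and viewed, at most 10 in all, crops included, and the job is handed in when it is done.

```bash
ls; mkdir -p pics
python3 - <<'E'
from plant import env
import cv2,numpy as np,pickle
d={}
for n in("top","scene"):
    im=env.get_image(n);d[n]=im;cv2.imwrite(f"pics/{n}0.png",im["color"][:,:,::-1])
    print(n,im["camera_matrix"].tolist(),im["dist"],im["eye"],im["rotation"].tolist(),(im["range_z"]>0).mean())
pickle.dump(d,open("im0.pkl","wb"))
o=env.get_obs();print({k:np.round(v,3) for k,v in o.items()},env.pinch_z)
E
```

```text
pics
top [[483.08016929218013, 0.0, 256.3693454726688], [0.0, 483.08016929218013, 189.71212241052035], [0.0, 0.0, 1.0]] [0.0615049 0.        0.        0.        0.       ] [0.27376402 0.00450379 1.23799946] [-2.1267917144313504, 2.146153780377427, -0.21938002246907307] 0.995880126953125
scene [[482.7081352155924, 0.0, 256.92952752898526], [0.0, 482.7081352155924, 184.48269191454813], [0.0, 0.0, 1.0]] [-0.20795921  0.          0.          0.          0.        ] [1.09460301 0.08809565 0.95234639] [-1.7210490114502488, -2.057839086701337, 0.6532137791108974] 0.99603271484375
{'clock': np.float64(0.1), 'joint_positions': array([ 1.139,  0.159,  1.598,  0.   ,  1.386, -0.21 ]), 'dq': array([ 0.   , -0.001, -0.004,  0.002,  0.   ,  0.002]), 'joint_efforts': array([-0.0000e+00, -3.9699e+01, -3.3234e+01, -0.0000e+00,  4.0000e-03,
        0.0000e+00]), 'eef_pos': array([0.126, 0.56 , 0.23 ]), 'tool_rot': array([-3.480e-01, -3.122e+00,  3.000e-03]), 'force': array([ 0.096, -0.671, -0.816]), 'moment': array([ 0.032, -0.015,  0.035]), 'grip_force': np.float64(0.0), 'gripper_width': np.float64(0.086)} 0.0187
```

View pics/top0.png

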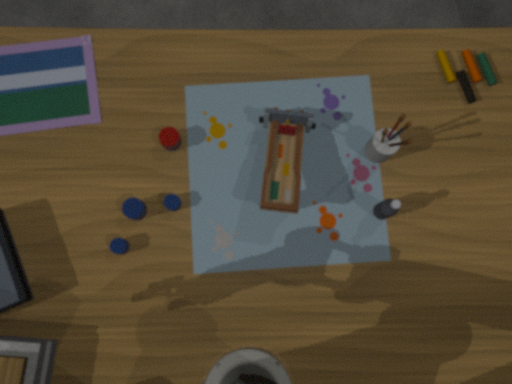

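View pics/scene0.png

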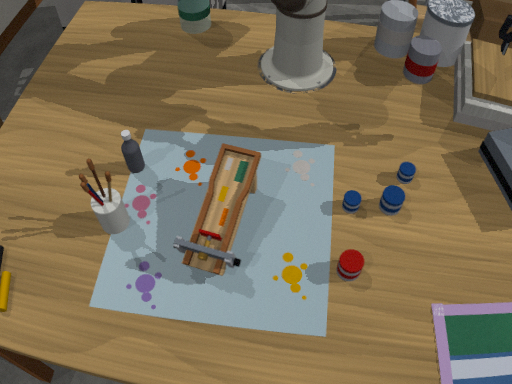

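The top view shows the large blue tin at (134,209), with two smaller lookalikes at (172,202) and (120,246), and the red tin at (170,138). The chute's wide upper end is at about (281,205), its low end with the gantry and red pad at about (288,122). The jar is at (386,145) and the bottle at (387,208). The scene view agrees, and the arm is clear of everything.

```bash
cat > h.py <<'E'
import numpy as np,cv2,pickle
from scipy.spatial.transform import Rotation as R
def cloud(im):
    h,w=im["range_z"].shape
    u,v=np.meshgrid(np.arange(w),np.arange(h))
    p=np.stack([u,v],-1).reshape(-1,1,2).astype(float)
    n=cv2.undistortPoints(p,im["camera_matrix"],im["dist"]).reshape(h,w,2)
    z=im["range_z"]
    c=np.dstack([n*z[...,None],z])
    return c@R.from_rotvec(im["rotation"]).as_matrix().T+im["eye"], z>0
def blue(im): 
    hsv=cv2.cvtColor(im["color"],cv2.COLOR_RGB2HSV)
    return cv2.inRange(hsv,(105,150,40),(130,255,255))
def red(im):
    hsv=cv2.cvtColor(im["color"],cv2.COLOR_RGB2HSV)
    return cv2.inRange(hsv,(0,180,60),(6,255,255))|cv2.inRange(hsv,(174,180,60),(180,255,255))
E
python3 - <<'E'
from h import *
d=pickle.load(open("im0.pkl","rb"))
for n in d:
    im=d[n];P,ok=cloud(im)
    for nm,m in(("blue",blue(im)),("red",red(im))):
        k,l,s,c=cv2.connectedComponentsWithStats(m)
        for i in range(1,k):
            if s[i,4]<25: continue
            q=P[(l==i)&ok]; t=q[q[:,2]>np.percentile(q[:,2],60)-.004]
            print(n,nm,c[i].round(0),s[i,4],"med",np.median(q,0).round(3),"topc",((t.min(0)+t.max(0))/2).round(3),"ext",(t.max(0)-t.min(0)).round(3))
im=d["top"];P,ok=cloud(im)
print("table z",np.median(P[230:260,210:360,2]))
# chute: everything above 25mm in its image region
reg=np.zeros(ok.shape,bool);reg[100:216,250:322]=1
m=reg&ok&(P[...,2]>.03)
# floor plane
fl=np.zeros(ok.shape,bool);fl[145:200,272:294]=1
q=P[fl&ok];A=np.c_[q[:,:2],np.ones(len(q))]
for _ in range(4):
    co=np.linalg.lstsq(A,q[:,2],rcond=None)[0];r=q[:,2]-A@co;k=abs(r)<2*r.std()+1e-4;q=q[k];A=A[k]
g=-co[:2];print("plane",co,"slope deg",np.degrees(np.arctan(np.hypot(*g))),"yaw",np.arctan2(g[1],g[0]),"std",r.std())
m2=m.copy();m2[:134]=0
rc=cv2.minAreaRect(P[m2][:,:2].astype(np.float32));print("rect",rc,cv2.boxPoints(rc))
for v in range(100,216,8): 
    k=np.where(m[v])[0]
    if len(k): print(v,k.min(),k.max(),P[v,k.min()].round(3),P[v,k.max()].round(3))
cv2.imwrite("pics/chute0.png",cv2.resize(im["color"][95:220,235:335,::-1],None,fx=4.5,fy=4.5,interpolation=cv2.INTER_CUBIC))
E
```

```text
top blue [171. 201.] 124 med [0.466 0.189 0.04 ] topc [0.465 0.188 0.042] ext [0.029 0.033 0.01 ]
top blue [133. 208.] 217 med [0.448 0.279 0.052] topc [0.449 0.28  0.053] ext [0.043 0.044 0.01 ]
top blue [118. 245.] 135 med [0.359 0.315 0.04 ] topc [0.358 0.315 0.042] ext [0.032 0.034 0.01 ]
top red [169. 136.] 287 med [0.631 0.196 0.052] topc [0.631 0.197 0.054] ext [0.049 0.048 0.011]
top red [287. 129.] 81 med [ 0.638 -0.101  0.087] topc [ 0.639 -0.101  0.092] ext [0.01  0.036 0.013]
scene blue [407. 169.] 164 med [0.362 0.315 0.038] topc [0.36  0.315 0.038] ext [0.038 0.035 0.007]
scene blue [403. 179.] 25 med [0.376 0.31  0.015] topc [0.372 0.309 0.016] ext [0.014 0.023 0.008]
scene blue [393. 195.] 336 med [0.452 0.28  0.049] topc [0.45  0.281 0.049] ext [0.052 0.05  0.007]
scene blue [352. 198.] 199 med [0.468 0.188 0.038] topc [0.467 0.187 0.038] ext [0.039 0.036 0.007]
scene blue [388. 208.] 48 med [0.473 0.273 0.021] topc [0.467 0.277 0.024] ext [0.019 0.041 0.011]
scene blue [349. 208.] 28 med [0.483 0.186 0.016] topc [0.481 0.186 0.016] ext [0.013 0.033 0.008]
scene red 
[... 983 characters left out ...]
094]
124 263 315 [ 0.663 -0.043  0.05 ] [ 0.661 -0.176  0.056]
132 269 309 [ 0.639 -0.058  0.059] [ 0.646 -0.163  0.035]
140 268 303 [ 0.616 -0.054  0.065] [ 0.617 -0.143  0.06 ]
148 267 302 [ 0.593 -0.051  0.075] [ 0.594 -0.139  0.069]
156 266 301 [ 0.572 -0.048  0.077] [ 0.572 -0.135  0.075]
164 265 301 [ 0.551 -0.045  0.08 ] [ 0.549 -0.134  0.085]
172 264 300 [ 0.525 -0.042  0.104] [ 0.526 -0.129  0.097]
180 263 300 [ 0.504 -0.039  0.11 ] [ 0.505 -0.128  0.103]
188 262 299 [ 0.484 -0.036  0.115] [ 0.484 -0.124  0.112]
196 261 299 [ 0.465 -0.033  0.117] [ 0.465 -0.123  0.113]
204 260 298 [ 0.445 -0.031  0.12 ] [ 0.444 -0.119  0.123]
212 286 297 [ 0.428 -0.093  0.102] [ 0.427 -0.118  0.112]
```

View pics/chute0.png

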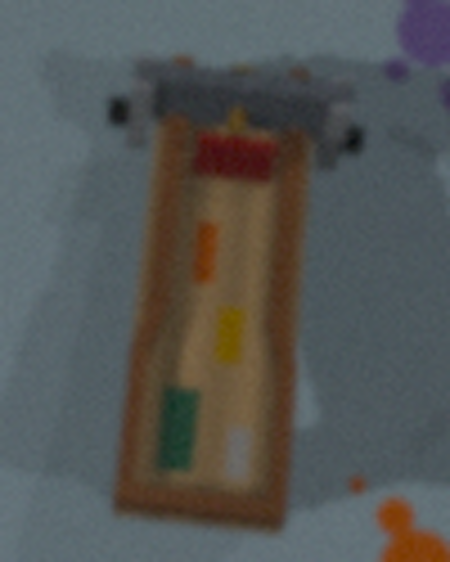

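The chute measures out with its origin near (0.563, -0.092) and yaw -0.133, and the pad face at s of about 70 mm. In the crop, the red pad is at (235,155), with the narrowing at around row 340. Next I'll pick up the tin.

```bash
cat >> h.py <<'E'
C0=np.array([.563,-.0915,0.]);YAW=-.133;T=np.radians(15)
RC=R.from_euler('z',YAW)
def lane(s,n,y=0): return C0+RC.apply([s*np.cos(T)+n*np.sin(T),y,.075-s*np.sin(T)+n*np.cos(T)])
def down(a):  # vertical tool, closing axis at angle a
    y=np.array([np.cos(a),np.sin(a),0]);z=np.array([0,0,-1.]);return R.from_matrix(np.c_[np.cross(y,z),y,z])
def tool(tilt): # tool in chute frame tilted by tilt about chute y (T = square to lane)
    d=down(np.pi/2+YAW); ax=RC.apply([0,1,0]); return R.from_rotvec(ax*tilt)*d
E
python3 - <<'E'
from h import *
from plant import env
f=lambda:env.get_obs()
r=down(np.pi/4).as_rotvec()
print(tool(T).as_matrix()[:,2])
for p,q in(((.45,.28,.018),r),(lane(-75,0)*0+lane(-.075,.018),tool(T).as_rotvec()),(lane(-.11,.018),tool(0).as_rotvec()),(lane(.01,.018),tool(0).as_rotvec())):print(np.round(p,3),env.ik(p,q))
env.move_ptp((.45,.28,.12),r); env.movel((.45,.28,.018),vel=.1)
env.gripper_to(.03,30); o=f(); print("w",o["gripper_width"],o["grip_force"],o["eef_pos"],o["clock"])
env.movel((.45,.28,.2),vel=.15)
o=f();print("w",o["gripper_width"],o["grip_force"],o["force"])
env.move_ptp(lane(-.075,.09),tool(T).as_rotvec())
o=f();print(o["gripper_width"],o["force"],o["eef_pos"],lane(-.075,.09),o["clock"])
cv2.imwrite("pics/s1.png",env.get_image("scene")["color"][:,:,::-1])
E
```

```text
[-0.25653329  0.03432154 -0.96592583]
[0.45  0.28  0.018] [ 3.28397409e-01  3.21020450e-01  1.87022530e+00 -4.44089210e-16
  9.50346901e-01 -4.57000754e-01]
[ 0.496 -0.083  0.112] [-0.36819926  0.30739476  1.69137209 -0.06126395  1.39804782 -1.78771601]
[ 0.462 -0.078  0.121] [-4.25813720e-01  4.66609772e-05  1.99566112e+00  0.00000000e+00
  1.14588487e+00 -1.86361005e+00]
[ 0.577 -0.093  0.09 ] [-0.36695289  0.3300779   1.68836544  0.          1.12314931 -1.80474921]
w 0.05108354344017589 31.60534143447876 [0.45038753 0.28011084 0.01865042] 3.3083
w 0.051254148255582235 31.569891571998596 [ 0.02778772 -0.31378307 -0.39397758]
0.051315855390475014 [ 0.86102824 -0.63471847 -1.35103311] [ 0.51428237 -0.08413214  0.18117034] [ 0.51428335 -0.08498221  0.18134475] 6.0667
```

View pics/s1.png

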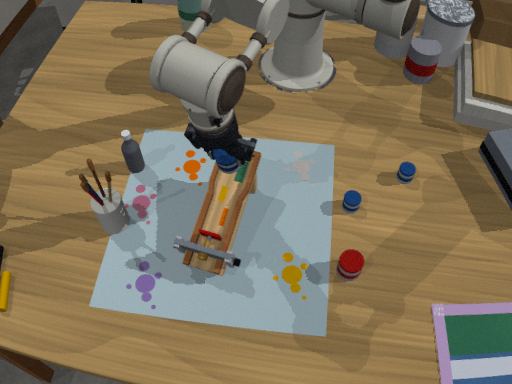

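The scene shows the tin held at (227,160), square over the wide upper part of the chute. The bystanders haven't moved. Next I'll lower it until it touches.

Run:
```python
from h import *
from plant import env
nv=RC.apply([np.sin(T),0,np.cos(T)])
def F(k=6):
    a=[]
    for _ in range(k): env.hold(.02);a.append(env.get_obs()["force"])
    return np.mean(a,0)
env.movel(lane(-.075,.032),vel=.1); env.hold(.2); f0=F();print(f0, (F()-f0)@nv)
n=.032
while n>.006:
    n-=.0015; env.movel(lane(-.075,n),vel=.03); d=(F()-f0)@nv
    if d>2.5: break
print("contact n",n,d,F()-f0)
env.gripper_to(.075); env.hold(.2)
o=env.get_obs();print(o["gripper_width"],o["eef_pos"],F()-f0,o["clock"])
env.movel(lane(-.075,.10),vel=.15)
env.gripper_to(0); 
env.move_ptp(lane(-.16,.10),tool(0).as_rotvec())
im=env.get_image("top");cv2.imwrite("pics/t2.png",cv2.resize(im["color"][90:230,220:350,::-1],None,fx=4,fy=4))
P,ok=cloud(im);k,l,s,c=cv2.connectedComponentsWithStats(blue(im))
for i in range(1,k):
    if s[i,4]>60:
        q=np.median(P[(l==i)&ok],0);print(c[i],q,RC.inv().apply(q-C0))
im=env.get_image("scene");P,ok=cloud(im);k,l,s,c=cv2.connectedComponentsWithStats(blue(im))
for i in range(1,k):
    if s[i,4]>60:
        q=np.median(P[(l==i)&ok],0);print(c[i],q,RC.inv().apply(q-C0))
print(env.get_obs()["clock"])
```

```text
[-0.22002034 -0.08612385 -2.09272267] 0.19938793076724903
contact n 0.01849999999999999 3.383476306586661 [ 1.23854244 -0.23240745  4.30833471]
0.07525829666995407 [ 0.49587719 -0.08250508  0.11220903] [0.59395991 0.09151593 1.98964439] 11.0583
[171.72413793 201.49137931] [0.46615756 0.18667792 0.04046311] [-0.13287587  0.2628791   0.04046311]
[118.12030075 245.40601504] [0.35781842 0.31443859 0.04006556] [-0.25720033  0.37514479  0.04006556]
[230.48526077 166.569161  ] [ 0.50490151 -0.08195728  0.14244625] [-0.05885083  0.00175411  0.14244625]
[407.0797546  168.83435583] [0.36124839 0.31476973 0.03803863] [-0.25384456  0.37592785  0.03803863]
[352.1758794  197.83417085] [0.46807263 0.18782058 0.03748543] [-0.13112923  0.26426562  0.03748543]
13.2417
```

View pics/t2.png

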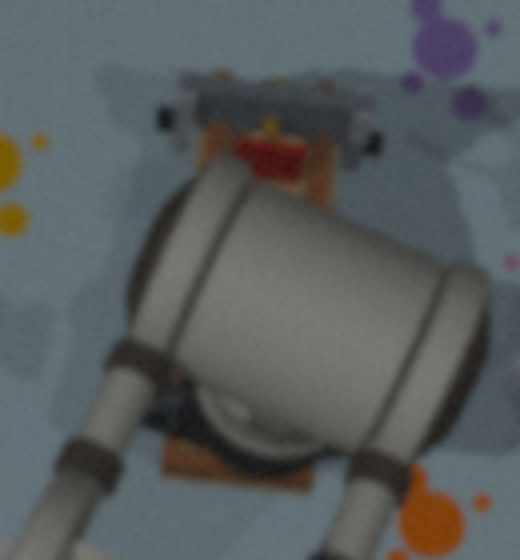

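The arm hides the tin in the top view. From the scene camera its lid is at (230,167), which puts the tin at s of about -74 mm, y +2 mm, released. Next comes the push with shut fingers.

```bash
cat >> h.py <<'E'
UP=-RC.apply([np.cos(T),0,-np.sin(T)])
N=.018
E
python3 - <<'E'
from h import *
from plant import env
def F(k=5):
    a=[]
    for _ in range(k): env.hold(.02);a.append(env.get_obs()["force"])
    return np.mean(a,0)
env.movel(lane(-.122,.06),vel=.15);env.movel(lane(-.122,N),vel=.08);env.hold(.2);f0=F(10);np.save("f0.npy",f0);print(f0)
s=-.122
log=[]
while s<-.012:
    st=.01 if s<-.03 else .004
    s+=st;env.movel(lane(s,N),vel=.03);d=F(3)-f0;log.append((round(s,4),round(d@UP,1),round(d[2],1)))
    if d@UP>5: break
print(*log)
o=env.get_obs();print(o["eef_pos"],lane(s,N),o["clock"],o["gripper_width"])
cv2.imwrite("pics/s3.png",cv2.resize(env.get_image("scene")["color"][110:310,110:310,::-1],None,fx=3,fy=3))
E
```

```text
[0.11250508 0.0437132  0.01701077]
(-0.112, np.float64(0.2), np.float64(0.2)) (-0.102, np.float64(-0.0), np.float64(-0.4)) (-0.092, np.float64(-0.2), np.float64(-0.7)) (-0.082, np.float64(0.4), np.float64(-0.1)) (-0.072, np.float64(0.0), np.float64(-0.1)) (-0.062, np.float64(0.0), np.float64(-0.1)) (-0.052, np.float64(0.5), np.float64(-0.1)) (-0.042, np.float64(-0.0), np.float64(0.4)) (-0.032, np.float64(0.4), np.float64(-0.1)) (-0.022, np.float64(0.0), np.float64(0.0)) (-0.018, np.float64(0.6), np.float64(0.5)) (-0.014, np.float64(-0.1), np.float64(-0.2)) (-0.01, np.float64(0.2), np.float64(-0.3))
[ 0.55813643 -0.09084843  0.09492656] [ 0.55804365 -0.09083689  0.09497486] 21.1333 -3.8661828802572655e-05
```

View pics/s3.png

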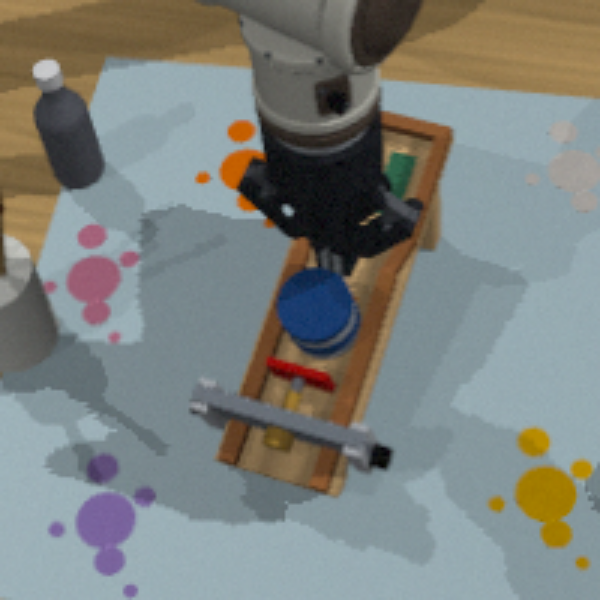

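The tin is upright in the narrow lane at (318,305), the red pad is at (300,372), and the fingers are behind the tin. I'll continue slowly until I feel the pad.

Run:
```python
from h import *
from plant import env
f0=np.load("f0.npy")
def F(k=4):
    a=[]
    for _ in range(k): env.hold(.02);a.append(env.get_obs()["force"])
    return np.mean(a,0)
s=-.010;d=0;log=[]
while s<.035:
    s+=.001 if d<1.5 else .0003
    env.movel(lane(s,N),vel=.015);d=(F()-f0)@UP;log.append((round(s*1e3,1),round(float(d),1)))
    if d>11.3: break
print(*log[-28:])
if d>8:
    for _ in range(6): env.hold(.25); print(((F()-f0)).round(1),round((F()-f0)@UP,1))
print(env.get_obs()["clock"])
```

```text
(-9.0, 0.2) (-8.0, 0.3) (-7.0, 0.8) (-6.0, 0.6) (-5.0, -0.1) (-4.0, 0.2) (-3.0, 0.3) (-2.0, 0.6) (-1.0, 0.3) (0.0, 0.8) (1.0, 0.1) (2.0, 0.3) (3.0, 0.3) (4.0, 0.3) (5.0, 0.1) (6.0, 0.9) (7.0, 4.8) (7.3, 5.9) (7.6, 6.9) (7.9, 8.0) (8.2, 9.1) (8.5, 10.3) (8.8, 11.3)
[-9.6  1.2  7.9] 11.5
[-9.5  1.4  8.1] 11.0
[-9.5  1.2  7.9] 11.1
[-9.9  1.4  8.5] 11.5
[-9.2  0.9  7.9] 12.1
[-9.3  0.9  8.2] 11.2
30.7667
```

Run:
```python
from h import *
from plant import env
s=.0088
env.movel(lane(.004,N),vel=.008);env.movel(lane(-.03,N),vel=.08);env.movel(lane(-.05,.09),vel=.15)
env.move_ptp((.35,.1,.35),down(np.pi/2).as_rotvec())
for n in("top","scene"):
    im=env.get_image(n);P,ok=cloud(im);k,l,st,c=cv2.connectedComponentsWithStats(blue(im))
    for i in range(1,k):
        if st[i,4]>60:
            q=np.median(P[(l==i)&ok],0);print(n,c[i].round(),q.round(3),RC.inv().apply(q-C0).round(4))
    if n=="scene":cv2.imwrite("pics/s4.png",cv2.resize(im["color"][110:310,110:310,::-1],None,fx=3,fy=3))
print(env.get_obs()["clock"])
```

```text
top [287. 135.] [ 0.614 -0.098  0.115] [0.0517 0.0005 0.1155]
scene [407. 169.] [0.361 0.315 0.038] [-0.2538  0.3761  0.0377]
scene [352. 198.] [0.467 0.188 0.037] [-0.132   0.2645  0.0374]
scene [212. 218.] [ 0.618 -0.098  0.111] [0.0554 0.0012 0.1113]
34.05
```

View pics/s4.png

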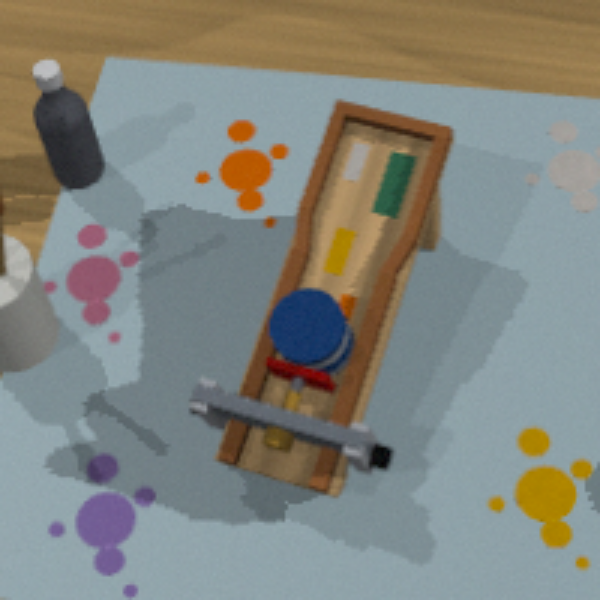

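The tin stands flat at (310,328), on the centreline to within about 1 mm. It is against the red pad at (300,372), and the bystanders are where they were. Handing in.

```bash
python3 -c "
from plant import env
env.hold(.3);print(env.hand_in())"
```

```text
the job is handed in; nothing more can be done
None
```

I loaded the blue tin into the chute, pushed it down the lane and leaned on it at about 11–12 N (measured at the wrist) for over a second. It was left standing flat against the pad, bystanders untouched, and I handed in at about 34 s; no verdict came back, and contact with the pad after I let go was judged from the pictures only.

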